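# Load the tumbler and present its lid

### The job

Load the bench tumbler: lift the bar of its hinged tray so that all four turned knobs slide into the tub, and lower the tray back onto its rest. Then take the rectangular lid, carry it over the things standing in between and finish still holding it, level, centred and square over the tub's mouth, about a finger's breadth (15 mm) above the rim, never letting it touch the tumbler, so the turner can take a last look inside. Do not put the lid down or let go of it, and do not knock or shift the other things on the bench.

Things in the scene. Friction and masses are not known exactly. Their poses are not given: they have to be found in the camera images.
- tumbler: Bench tumbler for polishing turned parts, fixed to the bench: an open-topped rectangular cream-painted tub, a motor housing 96 mm high on its +x side, and on its +y side a steel chute with a hinged aluminium tray. Origin on the bench under the tub's centre, z up. It stands at different places and headings, turned about z.
- tub_mouth (a point): Centre of the tub's mouth at rim height, 100 mm above the bench, axes as the tumbler's. The mouth is 126 mm along x and 100 mm along y inside; walls 6 mm thick; inner floor 72 mm below the rim. The chute rises from the +y wall's outer face (y = 56 mm) at 51 degrees to the tray's hinge, 88 mm to +y and 37 mm above this point.
- tray (a joint): Angle of the hinged tray, rad. 0: level, down on its rest (as at the start); grows to 1.1 at most as its bar is lifted; the tray (350 g) falls back by itself when let go. The hinge line is parallel to the tumbler's x. Knobs start sliding at 0.4 to 0.7 rad and all leave at about 1.0.
- tray_hinge (a point): Middle of the tray's hinge line, at the open end of the tray floor next to the chute. The tray is 94 mm wide (x) and 140 mm long, from here to +y; its walls stand 30 mm above the floor. Axes turn with the tray; the same as the tumbler's at joint 0.
- tray_bar (a point): Middle of the tray's lift bar: a round wooden bar 14 mm thick, parallel to the tumbler's x, 82 mm free between its two side arms, 190 mm from the hinge along the tray's y and 25 mm above the tray floor (162 mm above the bench at joint 0), 43 mm clear of the tray's end wall. Axes turn with the tray.
- knob0_c (a point): Centre of one of four small turned wooden drawer knobs (32 mm across the head, 29 mm high, 18 g) standing in the tray at the start; this point is half-way up.
- knob1_c (a point): Centre of one of four small turned wooden drawer knobs (32 mm across the head, 29 mm high, 18 g) standing in the tray at the start; this point is half-way up.
- knob2_c (a point): Centre of one of four small turned wooden drawer knobs (32 mm across the head, 29 mm high, 18 g) standing in the tray at the start; this point is half-way up.
- knob3_c (a point): Centre of one of four small turned wooden drawer knobs (32 mm across the head, 29 mm high, 18 g) standing in the tray at the start; this point is half-way up.
- lid_grip (a point): Centre of the RECTANGULAR lid's grip bar, which is 80 mm long (lid's x), 20 mm wide (y), 30 mm high, in the middle of a plate 142 x 116 x 10 mm. Lid's underside 35 mm below this point, plate's upper face 17 mm below, bar's top 13 mm above. 150 to 310 g. The lid starts flat on the bench, in either of the two lid places; its x belongs along the tub's x, either way round.
- lid: The rectangular wooden lid as a whole; origin at the centre of its underside, axes as at its grip bar. Below the 142 x 116 mm plate is a locating block 114 x 88 x 8 mm that fits into the mouth; its lower face is the lid's underside.
- round_lid_c (a point): Half-way up a round wooden lid of another machine (110 mm across, 48 mm high with its round knob); it does not belong to this tub: a bystander.
- bottle_c (a point): Half-way up a standing amber bottle of finish, 56 mm across, 170 mm high; bystander between the lids and the tumbler.
- candlestick_c (a point): Half-way up a standing turned dark-wood candlestick, 60 mm across the foot, 150 mm high; bystander between the lids and the tumbler.
- wax_tin_c (a point): Half-way up a standing wax tin, 60 mm across, 75 mm high; bystander between the lids and the tumbler.
There are look-alikes about, which are no part of the job. Leave any green look-alike of the lid alone. What is shaped like the part that bears knob1_c but purple is not meant.

How it is judged:
By the outcome, as a careful person would: the job done as asked, in the order asked, and still so for the second after the job is handed in, while the arm keeps its last pose, push and grip.
It also fails if it takes over 67 s, if anything falls off the work surface, if the arm or the gripper's body presses on something with over 40 N, if the wrist force passes 120 N, or if a joint passes its speed limit or range.

### The arm

A 7-joint arm with a two-finger parallel gripper is mounted at the origin on the work surface. World frame = base frame: x ahead of the robot, y to its left, z up, the work surface at z = 0. Lengths are in m, angles in rad, forces in N, time in s.
With the tool pointing down it reaches from about 0.4 to 0.9 m from the base axis. Payload 5.5 kg.
Tool frame: the origin (TCP) lies between the finger pads; the fingertips stand 11 mm ahead of it and the grasp point (between the pads) lies 8 mm behind it (manip.finger_overhang is the distance from the TCP to the fingertips, in m); z points along the fingers, y is the line along which they close (so a half turn about z gives the same grasp; the last joint's range is limited). The gripper opens to 92 mm and grips with 3 to 60 N. Pads are 19 mm wide; open, the fingers measure 130 mm over their backs; the gripper's body (75 mm by 190 mm) begins 47 mm behind the grasp point.
Start: joints at [1.493, 0.501, -0.427, 1.55, 0.221, 1.138, -0.21], TCP at [0.217, -0.613, 0.238] pointing down, gripper open.
Joint ranges: [-2.88, 2.88], [-0.31, 2.03], [-1.54, 1.56], [0.2, 2.42], [-1.41, 4.55], [0.19, 2.02], [-2.57, 2.57]. Speed limits (rad/s): [2.57, 2.57, 3.14, 3.14, 3.14, 3.14, 3.14].

### API

Orientations are given as a rotation vector (axis times angle).
In Python, from bench import observe, imaging, order, look_for, regions_of, pinpoint, manip gives the robot as it stands. The module is installed in compiled form; this text tells all that it offers.
- The arm moves only by the tool play_rows, never from a script. Its argument "series" is one flat list of numbers, 6 for each row, row after row: the shift along the tool's x, y, z in units of 800 mm (1.0 is 800 mm), then the turn, a rotation vector about the tool's x, y, z in units of 6 degrees (1.0 is 6 degrees). A call has 1 to 8 rows; each row shifts and turns the commanded pose from where the row before left it, along the tool's axes as they then stand; what a row does not reach is not made up. A row lasts 1/8 s, in which the tool goes at most 62.5 mm and 10.7 degrees, less where a joint would pass 70% of its speed; a pose out of reach is approached as far as the arm can. A call with a number of a shift or a turn outside -1 to 1 is refused whole. A call with a gripper value outside its range is refused whole. "gripper" is the gripper's target within -1 to 1 (fully open at 1, half-way at 0, shut at -1), set as the call begins (left out, the last holds). The fingers move at their own pace and stop on an object; "newtons" is the grip in N (left out, the last holds). Time passes only in rows, so rows that do not move let the fingers close. It gives the time, the measured TCP pose, the force, the opening and the grip force at its end, in the units of the state.
- observe(): the state, without advancing time (a new reading comes with each control period).
- imaging.capture(name): name is "scene" or "top" or "wrist"; returns the picture (384x512x3 uint8, red, green, blue); there is no depth.
- imaging.camera_params(name): a dict with "fx", "fy", "cx", "cy" (pixels), "view" (4x4, takes a point from world to camera coordinates). Camera axes: x right, y down, z forward; pixel columns grow to the right and rows downward; lengths in m; the calibration is good to about 2 mm. A picture is of the moment at which its call begins: read the wrist's pose just before it. camera_params takes no time and is no camera call; for the wrist camera it gives the pose at the moment of the call.
- order.hand_in(): hands the job in; it is judged then, once.
Trained networks look in the newest picture that a camera, given by its name, has taken for a name from the list of things; names that differ only in an ending like _2 or _b are one class to them, and where a whole thing is asked for, a point or a joint stands for the part that bears it (a point fixed in the world has none). Each returns a list of dicts, best first, with "p" (0 to 1); they miss things now and then, are a little off and sometimes report something else, mostly with a low value. They report only what shows in the picture. A call takes as long as a camera call. They do not tell look-alikes from the thing itself.
- look_for(camera, target): "bbox" ([left, top, right, bottom] in pixels, round what is visible of it).
- regions_of(camera, target): "region" (384x512 bool, what is visible of it) and "bbox" ([left, top, right, bottom] in pixels, round what is visible of it).
- pinpoint(camera, target): "xy" ([column, row] in pixels: a listed point, or the origin of a listed thing).
The state is a dict: "clock": time; "joint_pos": joint angles; "qvel": joint speeds; "tau": joint torques, N m; "eef_pos": TCP position; "ee_rot": TCP orientation; "ft_force": force on the tool from outside, world axes, zero at the start; "wrist_torque": the same for the moment, N m; "width": opening from 0.0 (shut) to 1.0 (fully open); "finger_force": force on a finger pad.
Only numpy, scipy, OpenCV 4.12 (cv2) and the standard library are available. Lean on these libraries where they do the work, as an engineer would, in place of code of your own. Each camera call takes 0.05 s, during which the arm holds its last target. There are 200 camera calls.

## Working session

There is one attempt and no reset: what is moved stays moved. The work goes in short steps, Python scripts to look and compute and a tool call to move; the robot and the scene stay as the last step left them, time stands still between calls to the robot, and variables do not carry over. Pictures are saved under pics/ and viewed, at most 10 in all, crops included, and the job is handed in when it is done.

Besides the shell and the picture viewer there is one more tool, called by a JSON object that holds its "name" and its "arguments", one argument or row to a line. play_rows: Moves the arm, as the interface text tells. Shifts and turns lie within -1 to 1; 1 stands for 800 mm of shift or 6 degrees of turn. Its arguments: {"type":"object","properties":{"series":{"type":"array"},"gripper":{"type":"number"},"newtons":{"type":"number"}},"required":["series"]}

```bash
mkdir -p pics; cat > h.py <<'E'
import numpy as np, cv2
from scipy.spatial.transform import Rotation as R
from bench import observe, imaging, order, look_for, regions_of, pinpoint, manip
def ray(cam,xy):
    P=imaging.camera_params(cam);V=np.array(P["view"])
    d=np.array([(xy[0]-P["cx"])/P["fx"],(xy[1]-P["cy"])/P["fy"],1.])
    return -V[:3,:3].T@V[:3,3], V[:3,:3].T@d
def at_z(cam,xy,z):
    o,d=ray(cam,xy); return o+d*(z-o[2])/d[2]
def proj(cam,p):
    P=imaging.camera_params(cam);V=np.array(P["view"]);c=V[:3,:3]@p+V[:3,3]
    return np.array([P["fx"]*c[0]/c[2]+P["cx"],P["fy"]*c[1]/c[2]+P["cy"]])
def save(n,im,s=1):
    cv2.imwrite(n,cv2.resize(im[:,:,::-1],None,fx=s,fy=s))
E
python3 - <<'E'
from h import *
s=observe();print(s); print(manip.finger_overhang)
Z=dict(tub_mouth=.1,tray_hinge=.137,tray_bar=.162,lid_grip=.035,round_lid_c=.024,bottle_c=.085,candlestick_c=.075,wax_tin_c=.0375,tumbler=0,lid=0,knob0_c=.155)
ims=[]
for c in("top","scene"):
    im=imaging.capture(c);ims.append(im)
    for n,z in Z.items():
        for d in pinpoint(c,n)[:4 if n[0]=='k' else 2]: print(c,n,round(d["p"],2),np.round(d["xy"]),at_z(c,d["xy"],z).round(3))
save("pics/a.png",np.hstack(ims),.78)
save("pics/top.png",ims[0],1.5)
E
```

```text
{'clock': 0.0, 'joint_pos': array([ 1.49317214,  0.50187494, -0.42677141,  1.55146736,  0.22082178,
        1.13829334, -0.21032465]), 'qvel': array([-0.00120513,  0.00146829,  0.00041856,  0.00158191, -0.00182853,
       -0.00094661,  0.00207331]), 'tau': array([ 3.70593625e-04, -5.66589189e+01, -5.81599563e+00, -2.79115123e+01,
       -6.87017804e-02,  3.09434615e-02,  1.99205206e-04]), 'eef_pos': array([ 0.21698215, -0.61198188,  0.23665239]), 'ee_rot': array([-3.09414737e+00, -5.32484799e-01,  4.59590127e-04]), 'ft_force': array([-0.38416138,  0.01536142,  0.01945786]), 'wrist_torque': array([ 0.01465987, -0.04876979, -0.0221281 ]), 'finger_force': 0.0, 'width': 1.0005384882153716}
0.011
top tub_mouth 0.65 [212. 188.] [ 0.529 -0.007  0.1  ]
top tray_hinge 0.8 [179. 189.] [0.513 0.072 0.137]
top tray_bar 0.68 [ 99. 199.] [0.47  0.259 0.162]
top lid_grip 0.84 [342. 172.] [ 0.615 -0.355  0.035]
top lid_grip 0.65 [416. 183.] [ 0.599 -0.564  0.035]
top round_lid_c 0.84 [324. 240.] [ 0.424 -0.315  0.024]
top round_lid_c 0.17 [341. 172.] [ 0.618 -0.356  0.024]
top bottle_c 0.95 [267. 22
[... 566 characters left out ...]
bar 0.89 [398. 230.] [0.464 0.258 0.162]
scene lid_grip 0.95 [136. 175.] [ 0.599 -0.573  0.035]
scene lid_grip 0.74 [174. 200.] [ 0.61  -0.365  0.035]
scene round_lid_c 0.88 [229. 180.] [ 0.413 -0.318  0.024]
scene bottle_c 0.57 [258. 185.] [ 0.44  -0.171  0.085]
scene candlestick_c 0.66 [242. 202.] [ 0.524 -0.164  0.075]
scene candlestick_c 0.44 [175. 204.] [ 0.655 -0.304  0.075]
scene wax_tin_c 0.93 [217. 228.] [ 0.622 -0.17   0.037]
scene wax_tin_c 0.64 [174. 217.] [ 0.664 -0.302  0.037]
scene tumbler 0.91 [278. 249.] [ 0.55  -0.011  0.   ]
scene lid 0.79 [136. 185.] [ 0.609 -0.57   0.   ]
scene lid 0.76 [174. 215.] [ 0.633 -0.345  0.   ]
scene knob0_c 0.69 [333. 214.] [0.497 0.109 0.155]
```

View pics/top.png

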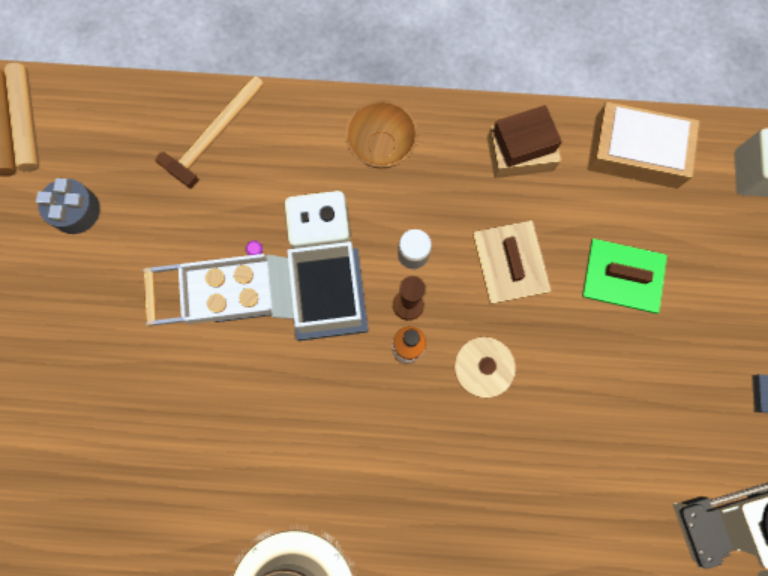

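View pics/a.png

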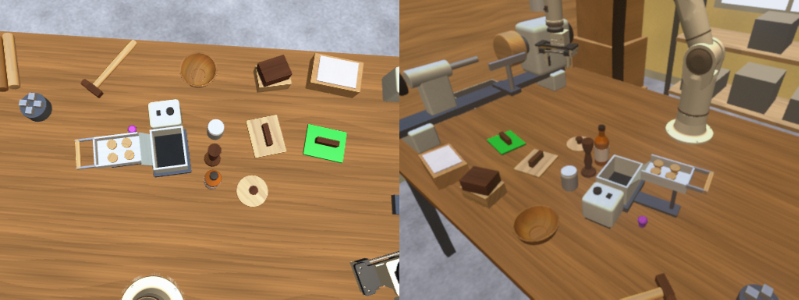

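The top picture shows the tumbler (mouth at about 217,193), its tray running to the left with the bar at (99,197), and the wooden lid at (341,173). The green copy is at (416,183) and the purple knob at (169,165). The bottle, candlestick and tin stand between the lid and the tub.

Next I'll move over the tray to measure from close by.

```bash
cat >> h.py <<'E'
def Rdown(yaw):  # tool z down, tool y along world heading yaw
    y=np.array([np.cos(yaw),np.sin(yaw),0]);z=np.array([0,0,-1.]);return R.from_matrix(np.c_[np.cross(y,z),y,z])
def rows(wps,yaw=None,step=.055):
    """wps: list of TCP points; last orientation = Rdown(yaw) reached over all rows. prints series"""
    s=observe();p=s["eef_pos"].copy();r=R.from_rotvec(s["ee_rot"])
    pts=[]
    q=p
    for w in wps:
        w=np.array(w);n=max(1,int(np.ceil(np.linalg.norm(w-q)/step)));pts+=[q+(w-q)*(i+1)/n for i in range(n)];q=w
    tgt=r
    if yaw is not None:
        c=[Rdown(yaw),Rdown(yaw+np.pi)];tgt=min(c,key=lambda a:(r.inv()*a).magnitude())
    N=max(len(pts),int(np.ceil((r.inv()*tgt).magnitude()/np.radians(5.9))));pts+=[pts[-1]]*(N-len(pts))
    d=(r.inv()*tgt).as_rotvec()/N
    L=[]
    for t in pts:
        a=np.round(r.inv().apply(t-p)/.8,4);b=np.round(np.degrees(d)/6,3)
        p=p+r.apply(a*.8);r=r*R.from_rotvec(np.radians(b*6));L.append([*a,*b])
    for i in range(0,len(L),8): print([float(x) for l in L[i:i+8] for x in l])
    print("end",p.round(4),(tgt.inv()*r).magnitude())
E
python3 - <<'E'
from h import *
s=observe();r=R.from_rotvec(s["ee_rot"]);print(r.as_matrix().round(3))
V=np.array(imaging.camera_params("wrist")["view"]);o=-V[:3,:3].T@V[:3,3]
print("cam in tool",r.inv().apply(o-s["eef_pos"]),(r.inv().as_matrix()@V[:3,:3].T).round(3),imaging.camera_params("wrist")["fx"])
rows([(.36,-.42,.36),(.47,-.15,.38),(.48,.06,.38),(.46,.19,.38)],np.radians(102.5))
E
```

```text
[[ 0.942  0.334  0.   ]
 [ 0.334 -0.942 -0.   ]
 [ 0.     0.    -1.   ]]
cam in tool [ 0.08465254 -0.00037901 -0.14806848] [[ 0.002 -0.95  -0.311]
 [ 1.     0.002  0.   ]
 [ 0.    -0.311  0.95 ]] 310.6351542478512
[0.0497, -0.0335, -0.0306, 0.0, -0.0, 0.065, 0.0495, -0.0337, -0.0305, 0.0, -0.0, 0.065, 0.0493, -0.0342, -0.0306, 0.0, -0.0, 0.065, 0.049, -0.0344, -0.0306, 0.0, -0.0, 0.065, 0.0488, -0.0348, -0.0305, 0.0, -0.0, 0.065, 0.0388, -0.0467, -0.0042, 0.0, -0.0, 0.065, 0.0386, -0.047, -0.0042, 0.0, -0.0, 0.065, 0.0381, -0.0472, -0.0041, 0.0, -0.0, 0.065]
[0.0379, -0.0475, -0.0042, 0.0, -0.0, 0.065, 0.0376, -0.0477, -0.0042, 0.0, -0.0, 0.065, 0.0372, -0.048, -0.0041, 0.0, -0.0, 0.065, 0.0203, -0.0625, -0.0, 0.0, -0.0, 0.065, 0.0198, -0.0627, -0.0, 0.0, -0.0, 0.065, 0.0194, -0.0627, -0.0, 0.0, -0.0, 0.065, 0.019, -0.0629, -0.0, 0.0, -0.0, 0.065, 0.0047, -0.0546, -0.0, 0.0, -0.0, 0.065]
[0.0043, -0.0547, -0.0, 0.0, -0.0, 0.065, 0.004, -0.0546, -0.0, 0.0, -0.0, 0.065]
end [0.46 0.19 0.38] 0.0001376614835513244
```

{"name": "play_rows", "arguments": {
  "series": [0.05, -0.034, -0.03, 0, 0, 0.065, 0.05, -0.034, -0.03, 0, 0, 0.065, 0.049, -0.034, -0.03, 0, 0, 0.065, 0.049, -0.034, -0.03, 0, 0, 0.065, 0.049, -0.035, -0.03, 0, 0, 0.065, 0.039, -0.047, -0.004, 0, 0, 0.065, 0.039, -0.047, -0.004, 0, 0, 0.065, 0.038, -0.047, -0.004, 0, 0, 0.065],
  "gripper": -0.3,
  "newtons": 20
}}

```text
clock: 2.2
eef_pos: [0.4163, -0.2827, 0.3677]
ee_rot: [3.109, 0.448, 0.0]
ft_force: [0.2, -0.4, -0.3]
width: 0.347
finger_force: 0.0
```

{"name": "play_rows", "arguments": {
  "series": [0.038, -0.047, -0.004, 0, 0, 0.065, 0.038, -0.048, -0.004, 0, 0, 0.065, 0.037, -0.048, -0.004, 0, 0, 0.065, 0.02, -0.063, 0, 0, 0, 0.065, 0.02, -0.063, 0, 0, 0, 0.065, 0.019, -0.063, 0, 0, 0, 0.065, 0.019, -0.063, 0, 0, 0, 0.065, 0.005, -0.055, 0, 0, 0, 0.065]
}}

```text
clock: 3.2
eef_pos: [0.4738, 0.1074, 0.3773]
ee_rot: [-3.12, -0.365, -0.002]
ft_force: [1.0, 0.4, -0.2]
width: 0.351
finger_force: 0.0
```

{"name": "play_rows", "arguments": {
  "series": [0.004, -0.055, 0, 0, 0, 0.065, 0.004, -0.055, 0, 0, 0, 0.065, 0, 0, 0, 0, 0, 0]
}}

```text
clock: 3.58
eef_pos: [0.4586, 0.1966, 0.3775]
ee_rot: [-3.12, -0.354, -0.001]
ft_force: [0.7, -0.5, -0.5]
width: 0.35
finger_force: 0.0
```

```bash
cat > m.py <<'E'
from h import *
im=imaging.capture("wrist");save("pics/w1.png",im,1.5)
for n,z in dict(tub_mouth=.1,tray_hinge=.137,tray_bar=.162,knob0_c=.155).items():
    for d in pinpoint("wrist",n)[:5 if n[0]=='k' else 2]: print(n,round(d["p"],2),np.round(d["xy"]),at_z("wrist",d["xy"],z).round(4))
E
python3 m.py
```

```text
tub_mouth 0.63 [422. 143.] [ 0.5284 -0.0224  0.1   ]
tray_hinge 0.89 [368. 148.] [0.5094 0.0604 0.137 ]
tray_hinge 0.72 [421. 144.] [ 0.5281 -0.0034  0.137 ]
tray_bar 0.83 [211. 145.] [0.4748 0.2487 0.162 ]
tray_bar 0.5 [338. 133.] [0.5206 0.108  0.162 ]
knob0_c 0.6 [339. 166.] [0.4825 0.0935 0.155 ]
```

View pics/w1.png

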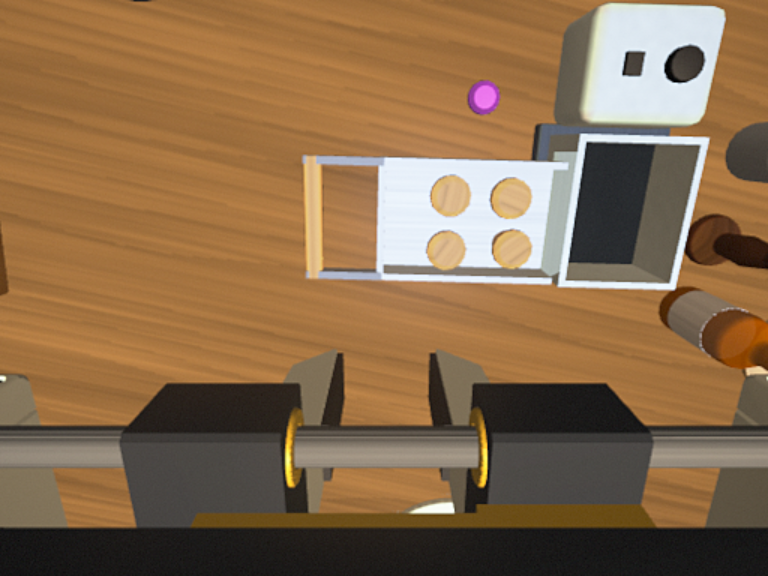

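The wrist view shows the bar at about (209,145), the four knobs in the tray, and the tub rim corners clearly (at 1.5x: 580,135; 708,139; 680,290; 557,286). The fingers are at the bottom of the picture.

```bash
python3 - <<'E'
from h import *
c=[at_z("wrist",np.array(p)/1.5,.1)[:2] for p in[(580,135),(708,139),(680,290),(557,286)]]
m=np.mean(c,0);print("rim centre",m,[np.linalg.norm(c[i]-c[i-1]).round(4) for i in range(4)])
a=(c[0]+c[1]-c[2]-c[3]);b=(c[0]+c[3]-c[1]-c[2]);print("hd x",np.degrees(np.arctan2(a[1],a[0])),"hd y-90",np.degrees(np.arctan2(b[1],b[0]))-90)
e=[at_z("wrist",np.array(p)/1.5,.162)[:2] for p in[(313,157),(315,277)]]
d=e[0]-e[1];print("bar",np.mean(e,0),np.linalg.norm(d),np.degrees(np.arctan2(d[1],d[0])))
v=np.mean(e,0)-m;print(np.linalg.norm(v),np.degrees(np.arctan2(v[1],v[0]))-90)
h=[at_z("wrist",np.array(p)/1.5,.167)[:2] for p in[(380,157),(568,166),(552,283),(378,279)]];print(np.array(h))
E
```

```text
rim centre [ 0.52655149 -0.02331982] [np.float64(0.1368), np.float64(0.1114), np.float64(0.1375), np.float64(0.1184)]
hd x 12.181598230962047 hd y-90 10.65048265508355
bar [0.47340613 0.25078495] 0.09354634063254307 10.684422106536067
0.27920933617780785 10.972763719974708
[[0.53037812 0.21048737]
 [0.55425107 0.07284226]
 [0.46518271 0.0549547 ]
 [0.43828643 0.19211852]]
```

```bash
python3 - <<'E'
from h import *
rows([(.4734,.2508,.26),(.4734,.2508,.154)],np.radians(101),.045)
E
```

```text
[0.0105, -0.0234, 0.0486, 0.001, 0.0, 0.038, 0.0105, -0.0234, 0.0487, 0.001, 0.0, 0.038, 0.0103, -0.0235, 0.0486, 0.001, 0.0, 0.038, 0.0, 0.0, 0.0442, 0.001, 0.0, 0.038, 0.0, -0.0, 0.0442, 0.001, 0.0, 0.038, 0.0, -0.0, 0.0441, 0.001, 0.0, 0.038]
end [0.4734 0.2508 0.154 ] 0.00025373750945103266
```

{"name": "play_rows", "arguments": {
  "series": [0.0105, -0.0234, 0.0486, 0, 0, 0.038, 0.0105, -0.0234, 0.0486, 0, 0, 0.038, 0.0103, -0.0235, 0.0486, 0, 0, 0.038, 0, 0, 0, 0, 0, 0.038, 0, 0, 0, 0, 0, 0.038]
}}

```text
clock: 4.45
eef_pos: [0.4735, 0.2517, 0.2612]
ee_rot: [3.126, 0.309, 0.001]
ft_force: [-0.1, 0.4, 0.3]
width: 0.349
finger_force: 0.0
```

```bash
python3 - <<'E'
from h import *
print(observe()["eef_pos"]);im=imaging.capture("wrist");save("pics/w2.png",im,1.3)
for d in pinpoint("wrist","tray_bar")[:2]: print(round(d["p"],2),np.round(d["xy"]),at_z("wrist",d["xy"],.162).round(4))
E
```

```text
[0.47347792 0.2517281  0.26116856]
0.93 [251. 201.] [0.4713 0.2566 0.162 ]
```

View pics/w2.png

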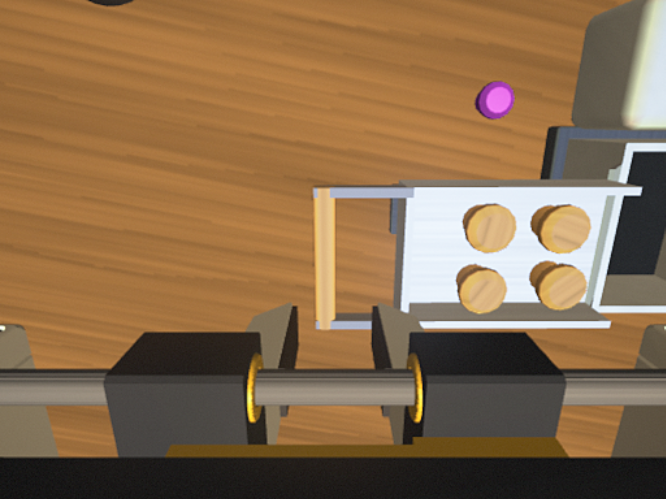

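The bar is at about (249,198), roughly 4 mm off the finger centre to +y and parallel to the pads. I'll correct that, descend and close.

{"name": "play_rows", "arguments": {
  "series": [0, -0.0056, 0.03, 0, 0, 0, 0, 0, 0.036, 0, 0, 0, 0, 0, 0.036, 0, 0, 0, 0, 0, 0.032, 0, 0, 0, 0, 0, 0, 0, 0, 0]
}}

```text
clock: 5.18
eef_pos: [0.4718, 0.2555, 0.1529]
ee_rot: [3.125, 0.309, -0.002]
ft_force: [-0.5, 0.2, 0.7]
width: 0.353
finger_force: 0.0
```

{"name": "play_rows", "arguments": {
  "series": [0, 0, 0, 0, 0, 0, 0, 0, 0, 0, 0, 0, 0, 0, 0, 0, 0, 0, 0, 0, 0, 0, 0, 0],
  "gripper": -1,
  "newtons": 20
}}

```text
clock: 5.68
eef_pos: [0.4727, 0.2583, 0.1546]
ee_rot: [-3.124, -0.312, -0.004]
ft_force: [0.1, 2.2, 7.1]
width: 0.146
finger_force: 20.0
```

```bash
cat > arc.py <<'E'
from h import *
import sys
# arc rows, tool kept vertical; tray frame y dir
a0,a1,n=map(float,sys.argv[1:4]);n=int(n)
s=observe();print(s["eef_pos"],s["width"],s["finger_force"],s["ft_force"])
ty=np.degrees(np.arctan2(*R.from_rotvec(s["ee_rot"]).as_matrix()[1::-1,1]));print("tool y hd",ty)
f=lambda t:np.array([.19*np.cos(t)-.025*np.sin(t),.19*np.sin(t)+.025*np.cos(t)])
t=np.linspace(a0,a1,n+1);L=[]
for i in range(n):
    d=f(t[i+1])-f(t[i]);L.append([0,round(-d[0]/.8,4),round(-d[1]/.8,4),0,0,0])
for i in range(0,n,8):print([float(x) for l in L[i:i+8] for x in l])
E
python3 arc.py 0 1.05 16
```

```text
[0.47271282 0.25832269 0.15457937] 0.1464952709894877 20.00061124563217 [0.12298149 2.20471136 7.12050265]
tool y hd -78.60113433620641
[0.0, 0.0026, -0.0155, 0.0, 0.0, 0.0, 0.0, 0.0036, -0.0153, 0.0, 0.0, 0.0, 0.0, 0.0046, -0.015, 0.0, 0.0, 0.0, 0.0, 0.0055, -0.0147, 0.0, 0.0, 0.0, 0.0, 0.0065, -0.0143, 0.0, 0.0, 0.0, 0.0, 0.0074, -0.0139, 0.0, 0.0, 0.0, 0.0, 0.0083, -0.0133, 0.0, 0.0, 0.0, 0.0, 0.0092, -0.0128, 0.0, 0.0, 0.0]
[0.0, 0.01, -0.0121, 0.0, 0.0, 0.0, 0.0, 0.0108, -0.0115, 0.0, 0.0, 0.0, 0.0, 0.0115, -0.0107, 0.0, 0.0, 0.0, 0.0, 0.0122, -0.0099, 0.0, 0.0, 0.0, 0.0, 0.0128, -0.0091, 0.0, 0.0, 0.0, 0.0, 0.0134, -0.0083, 0.0, 0.0, 0.0, 0.0, 0.0139, -0.0074, 0.0, 0.0, 0.0, 0.0, 0.0143, -0.0064, 0.0, 0.0, 0.0]
```

{"name": "play_rows", "arguments": {
  "series": [0, 0.0026, -0.0155, 0, 0, 0, 0, 0.0036, -0.0153, 0, 0, 0, 0, 0.0046, -0.015, 0, 0, 0, 0, 0.0055, -0.0147, 0, 0, 0, 0, 0.0065, -0.0143, 0, 0, 0, 0, 0.0074, -0.0139, 0, 0, 0, 0, 0.0083, -0.0133, 0, 0, 0, 0, 0.0092, -0.0128, 0, 0, 0]
}}

```text
clock: 6.68
eef_pos: [0.4798, 0.2231, 0.2468]
ee_rot: [-3.12, -0.314, -0.005]
ft_force: [1.2, 8.4, 1.1]
width: 0.146
finger_force: 20.0
```

{"name": "play_rows", "arguments": {
  "series": [0, 0.01, -0.0121, 0, 0, 0, 0, 0.0108, -0.0115, 0, 0, 0, 0, 0.0115, -0.0107, 0, 0, 0, 0, 0.0122, -0.0099, 0, 0, 0, 0, 0.0128, -0.0091, 0, 0, 0, 0, 0.0134, -0.0083, 0, 0, 0, 0, 0.0139, -0.0074, 0, 0, 0]
}}

```text
clock: 7.55
eef_pos: [0.4929, 0.1584, 0.3034]
ee_rot: [-3.119, -0.317, -0.007]
ft_force: [-3.3, 8.7, 11.9]
width: 0.145
finger_force: 20.0
```

{"name": "play_rows", "arguments": {
  "series": [0, 0.0143, -0.0064, 0, 0, 0, 0, 0, 0, 0, 0, 0, 0, 0, 0, 0, 0, 0, 0, 0, 0, 0, 0, 0, 0, 0, 0, 0, 0, 0, 0, 0, 0, 0, 0, 0]
}}

```text
clock: 8.3
eef_pos: [0.4954, 0.1464, 0.3085]
ee_rot: [-3.121, -0.316, -0.007]
ft_force: [-5.0, 6.8, 16.1]
width: 0.144
finger_force: 20.0
```

```bash
python3 - <<'E'
from h import *
ims=[imaging.capture(c) for c in("top","scene")]
for c in("top","scene"):
    for d in pinpoint(c,"knob0_c")[:5]: print(c,round(d["p"],2),np.round(d["xy"]))
a=ims[0][130:260,80:310];b=ims[1][140:270,230:460]
save("pics/t3.png",np.hstack([cv2.resize(a,None,fx=1.7,fy=1.7),cv2.resize(b,None,fx=1.7,fy=1.7)]))
E
```

```text
top 0.63 [231. 202.]
top 0.53 [273. 198.]
```

View pics/t3.png

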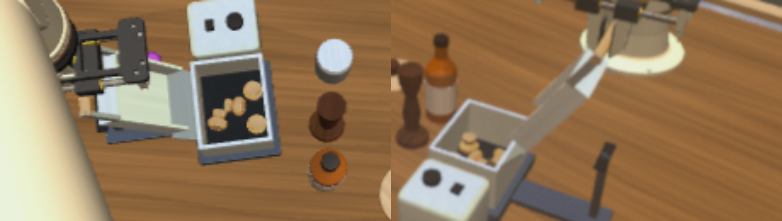

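All four knobs lie in the tub and the raised tray is empty. I'll lower it back along the same arc.

{"name": "play_rows", "arguments": {
  "series": [0, -0.0143, 0.0064, 0, 0, 0, 0, -0.0139, 0.0074, 0, 0, 0, 0, -0.0134, 0.0083, 0, 0, 0, 0, -0.0128, 0.0091, 0, 0, 0, 0, -0.0122, 0.0099, 0, 0, 0, 0, -0.0115, 0.0107, 0, 0, 0, 0, -0.0108, 0.0115, 0, 0, 0, 0, -0.01, 0.0121, 0, 0, 0]
}}

```text
clock: 9.5
eef_pos: [0.4801, 0.2214, 0.2456]
ee_rot: [-3.124, -0.312, -0.005]
ft_force: [2.7, 4.8, 3.6]
width: 0.146
finger_force: 20.0
```

{"name": "play_rows", "arguments": {
  "series": [0, -0.0092, 0.0128, 0, 0, 0, 0, -0.0083, 0.0133, 0, 0, 0, 0, -0.0074, 0.0139, 0, 0, 0, 0, -0.0065, 0.0143, 0, 0, 0, 0, -0.0055, 0.0147, 0, 0, 0, 0, -0.0046, 0.015, 0, 0, 0, 0, -0.0036, 0.0153, 0, 0, 0, 0, -0.0026, 0.014, 0, 0, 0]
}}

```text
clock: 10.5
eef_pos: [0.4727, 0.2578, 0.1541]
ee_rot: [-3.125, -0.312, -0.003]
ft_force: [2.9, 4.8, -0.5]
width: 0.14
finger_force: 20.0
```

{"name": "play_rows", "arguments": {
  "series": [0, 0, 0, 0, 0, 0, 0, 0, 0, 0, 0, 0, 0, 0, 0, 0, 0, 0]
}}

```text
clock: 10.88
eef_pos: [0.4727, 0.2578, 0.1544]
ee_rot: [-3.124, -0.311, -0.003]
ft_force: [2.7, 5.2, -0.5]
width: 0.15
finger_force: 20.0
```

{"name": "play_rows", "arguments": {
  "series": [0, 0, 0, 0, 0, 0, 0, 0, 0, 0, 0, 0, 0, 0, 0, 0, 0, 0],
  "gripper": -0.3
}}

```text
clock: 11.25
eef_pos: [0.4715, 0.2561, 0.1539]
ee_rot: [3.125, 0.31, -0.002]
ft_force: [-0.2, 0.5, -0.5]
width: 0.343
finger_force: 0.0
```

{"name": "play_rows", "arguments": {
  "series": [0, 0, -0.03, 0, 0, 0, 0, 0, -0.05, 0, 0, 0, 0, 0, -0.06, 0, 0, 0, 0, 0, -0.06, 0, 0, 0, 0, 0, -0.06, 0, 0, 0, 0, 0, 0, 0, 0, 0]
}}

```text
clock: 12.0
eef_pos: [0.4732, 0.2582, 0.3661]
ee_rot: [-3.125, -0.311, -0.01]
ft_force: [-0.2, 0.2, -1.2]
width: 0.349
finger_force: 0.0
```

```bash
python3 - <<'E'
from h import *
print(observe()["width"]);rows([(.565,-.02,.40)],None)
E
```

```text
0.34945992975249573
[0.0074, 0.0606, -0.0071, 0.0, 0.0, 0.0, 0.0074, 0.0606, -0.007, 0.0, 0.0, 0.0, 0.0074, 0.0605, -0.0071, 0.0, 0.0, 0.0, 0.0073, 0.0606, -0.007, 0.0, 0.0, 0.0, 0.0074, 0.0606, -0.0071, 0.0, 0.0, 0.0, 0.0074, 0.0606, -0.0071, 0.0, 0.0, 0.0]
end [ 0.565 -0.02   0.4  ] 2.1852957572596254e-19
```

{"name": "play_rows", "arguments": {
  "series": [0.0074, 0.0606, -0.007, 0, 0, 0, 0.0074, 0.0606, -0.007, 0, 0, 0, 0.0074, 0.0606, -0.007, 0, 0, 0, 0.0074, 0.0606, -0.007, 0, 0, 0, 0.0074, 0.0606, -0.007, 0, 0, 0, 0.0074, 0.0606, -0.007, 0, 0, 0, 0, 0, 0, 0, 0, 0, 0, 0, 0, 0, 0, 0]
}}

```text
clock: 13.0
eef_pos: [0.5634, -0.0209, 0.3948]
ee_rot: [-3.125, -0.311, 0.003]
ft_force: [-0.0, 0.9, 0.0]
width: 0.348
finger_force: 0.0
```

```bash
python3 - <<'E'
from h import *
print(observe()["eef_pos"],observe()["ee_rot"]);im=imaging.capture("wrist");save("pics/w4.png",im,1.5);cv2.imwrite("w4raw.png",im[:,:,::-1]);import pickle;pickle.dump(imaging.camera_params("wrist"),open("w4.pkl","wb"))
for n,z in dict(tub_mouth=.1,tray_bar=.162,tray_hinge=.137).items():
  for d in pinpoint("wrist",n)[:1]: print(n,round(d["p"],2),np.round(d["xy"]),at_z("wrist",d["xy"],z).round(4))
E
```

```text
[ 0.56335926 -0.02093393  0.39480495] [-3.12514129e+00 -3.10908975e-01  2.91999661e-03]
tub_mouth 0.68 [249. 179.] [ 0.5249 -0.0154  0.1   ]
tray_bar 0.68 [ 32. 189.] [0.4725 0.2572 0.162 ]
tray_hinge 0.82 [183. 187.] [0.5062 0.0721 0.137 ]
```

View pics/w4.png

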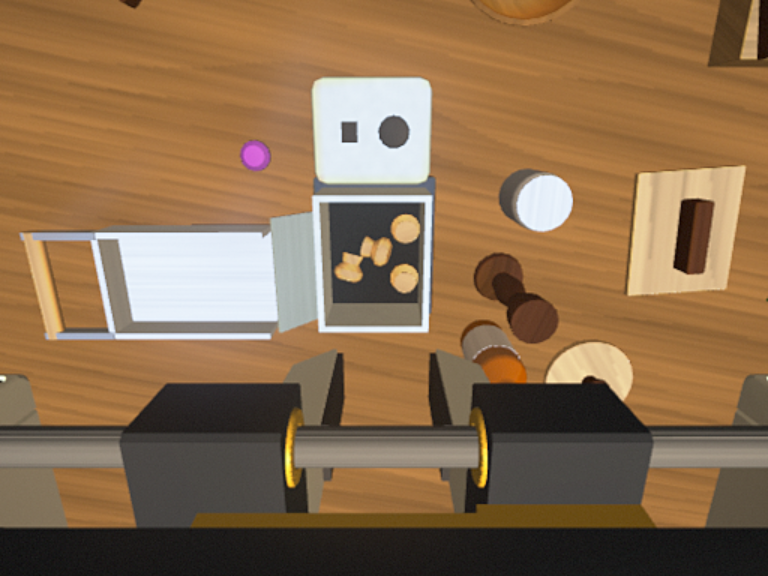

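Four knobs lie in the tub, the tray is empty and level, and nothing else has moved. The tub's outer rim corners (at 1.5x) are (312,195), (432,194), (430,332) and (317,332), and the lid's bar is at (694,236).

```bash
python3 - <<'E'
from h import *
c=np.array([at_z("wrist",np.array(p)/1.5,.1)[:2] for p in[(312.5,194.5),(432.5,194.5),(430,332),(317,332)]])
a=(c[0]+c[1]-c[2]-c[3])/2;b=(c[0]+c[3]-c[1]-c[2])/2
print("rim",c.mean(0),np.linalg.norm(a),np.linalg.norm(b),np.degrees(np.arctan2(a[1],a[0])),np.degrees(np.arctan2(b[1],b[0]))-90)
# motor housing far edges give heading too
c=np.array([at_z("wrist",np.array(p)/1.5,.018)[:2] for p in[(637,172),(745,166),(727,291),(627,295)]])
a=(c[0]+c[1]-c[2]-c[3])/2;b=(c[0]+c[3]-c[1]-c[2])/2
print("lid",c.mean(0),np.linalg.norm(a),np.linalg.norm(b),np.degrees(np.arctan2(a[1],a[0])),np.degrees(np.arctan2(b[1],b[0]))-90)
for d in pinpoint("wrist","lid_grip")[:2]: print(round(d["p"],2),np.round(d["xy"]),at_z("wrist",d["xy"],.035).round(4))
e=[at_z("wrist",np.array(p)/1.5,.162)[:2] for p in[(27,235),(56,338)]];d=e[0]-e[1];print("bar",np.mean(e,0),np.linalg.norm(d),np.degrees(np.arctan2(d[1],d[0])))
rows([(.65,-.36,.34)],np.radians(90+20))
E
```

```text
rim [ 0.52733664 -0.01411445] 0.13965272899328163 0.11455682065788886 11.552356341676054 11.637519908897502
lid [ 0.61486526 -0.35572685] 0.14323567684784938 0.11740394314815258 16.656113624882543 14.408225295496536
0.69 [269. 157.] [ 0.551  -0.0425  0.035 ]
0.66 [464. 158.] [ 0.6156 -0.3603  0.035 ]
bar [0.46768605 0.26249369] 0.09296217426954818 13.820437972471394
[0.003, 0.0626, 0.01, 0.0, 0.0, -0.202, 0.0017, 0.0626, 0.01, 0.0, 0.0, -0.202, 0.0003, 0.0627, 0.01, 0.0, 0.0, -0.202, -0.0009, 0.0626, 0.01, 0.0, 0.0, -0.202, -0.0023, 0.0626, 0.01, 0.0, 0.0, -0.202, -0.0036, 0.0626, 0.01, 0.0, 0.0, -0.202, -0.005, 0.0624, 0.01, 0.0, 0.0, -0.202]
end [ 0.65 -0.36  0.34] 0.00040381851999514174
```

{"name": "play_rows", "arguments": {
  "series": [0.003, 0.0626, 0.01, 0, 0, -0.1, 0.002, 0.0626, 0.01, 0, 0, -0.1, 0.001, 0.0627, 0.01, 0, 0, -0.1, -0.0005, 0.0626, 0.01, 0, 0, -0.1, -0.002, 0.0626, 0.01, 0, 0, -0.1, -0.003, 0.0626, 0.01, 0, 0, -0.1, -0.004, 0.0624, 0.01, 0, 0, -0.1, 0, 0, 0, 0, 0, 0],
  "gripper": 0.1
}}

```text
clock: 14.25
eef_pos: [0.6397, -0.3689, 0.3369]
ee_rot: [3.114, 0.415, -0.005]
ft_force: [-0.4, 0.8, -0.3]
width: 0.55
finger_force: 0.0
```

{"name": "play_rows", "arguments": {
  "series": [0, 0, 0, 0, 0, 0]
}}

```text
clock: 14.38
eef_pos: [0.6415, -0.362, 0.3396]
ee_rot: [-3.111, -0.427, -0.0]
ft_force: [-0.5, 0.4, -0.3]
width: 0.548
finger_force: 0.0
```

```bash
python3 - <<'E'
from h import *
s=observe();print(s["eef_pos"],s["ee_rot"]);im=imaging.capture("wrist");save("pics/w5.png",im,1.5)
for n,z in dict(lid_grip=.035).items():
  for d in pinpoint("wrist",n)[:2]: print(n,round(d["p"],2),np.round(d["xy"]),at_z("wrist",d["xy"],z).round(4))
hsv=cv2.cvtColor(im,cv2.COLOR_RGB2HSV)
for d in regions_of("wrist","lid")[:2]:
  m=d["region"].astype(np.uint8);r=cv2.minAreaRect(cv2.findNonZero(m));q=cv2.boxPoints(r)
  print(d["p"],np.round(q),[at_z("wrist",x,.018)[:2].round(4) for x in q])
E
```

```text
[ 0.64149504 -0.36201642  0.33956598] [-3.11088228e+00 -4.26991316e-01 -1.78266751e-04]
lid_grip 0.79 [378. 212.] [ 0.6044 -0.567   0.035 ]
lid_grip 0.75 [247. 172.] [ 0.6105 -0.3541  0.035 ]
0.83 [[317. 222.]
 [348. 155.]
 [432. 196.]
 [401. 262.]] [array([ 0.5567, -0.4865]), array([ 0.6741, -0.4967]), array([ 0.6502, -0.6494]), array([ 0.5257, -0.6502])]
0.63 [[210. 121.]
 [287. 121.]
 [287. 211.]
 [210. 211.]] [array([ 0.6665, -0.2813]), array([ 0.6977, -0.3909]), array([ 0.5617, -0.434 ]), array([ 0.5275, -0.3138])]
```

View pics/w5.png

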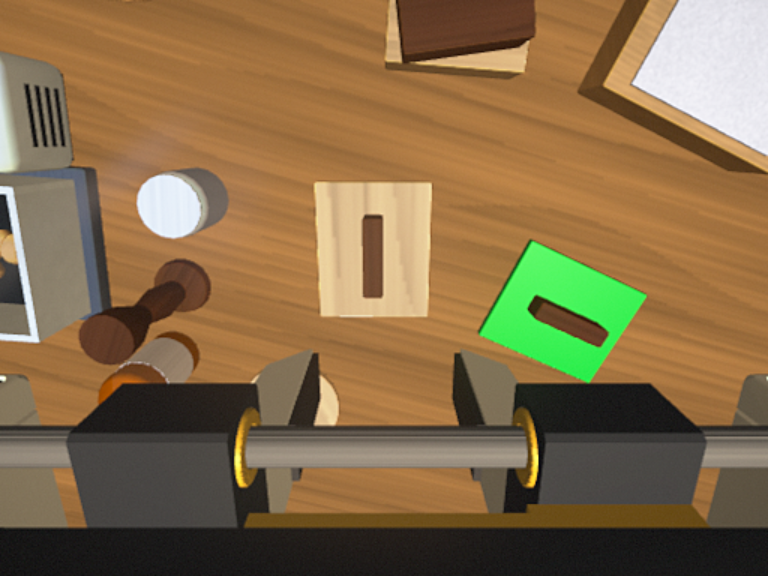

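The wooden lid is nearly parallel to the tool. Its plate corners (at 1.5x) are (315,182), (432,182), (429,317) and (320,317), and its grip bar is at (373,256). The green copy stands clear to the right.

```bash
python3 - <<'E'
from h import *
for z,q in((.018,[(315,182),(432,182),(429,317),(320,317)]),(.048,[(363,214),(383,214),(382,298),(363,298)])):
  c=np.array([at_z("wrist",np.array(p)/1.5,z)[:2] for p in q])
  a=(c[0]+c[1]-c[2]-c[3])/2;b=(c[0]+c[3]-c[1]-c[2])/2
  print("lid",c.mean(0),np.linalg.norm(a),np.linalg.norm(b),np.degrees(np.arctan2(a[1],a[0])),np.degrees(np.arctan2(b[1],b[0]))-90)
  ce=c.mean(0) if z<.02 else (ce+c.mean(0))/2
print(ce);rows([(*ce,.15),(*ce,.10),(*ce,.034)],np.radians(105.4),.05)
E
```

```text
lid [ 0.61321357 -0.35639208] 0.14268096395013136 0.1167350005084363 15.826873484934312 15.858042766748142
lid [ 0.61545282 -0.35522714] 0.08376603297161936 0.018937825637238375 15.03128894426945 15.858094742353728
[ 0.61433319 -0.35580961]
[-0.0079, -0.0039, 0.0596, 0.0, -0.001, 0.008, -0.0079, -0.004, 0.0597, 0.0, -0.001, 0.008, -0.0079, -0.0039, 0.0596, 0.0, -0.001, 0.008, -0.0078, -0.0039, 0.0597, 0.0, -0.001, 0.008, -0.0001, -0.0, 0.0625, 0.0, -0.001, 0.008, 0.0, -0.0001, 0.0412, 0.0, -0.001, 0.008, -0.0, 0.0, 0.0413, 0.0, -0.001, 0.008]
end [ 0.6143 -0.3558  0.034 ] 0.0004113224274230175
```

{"name": "play_rows", "arguments": {
  "series": [-0.008, -0.004, 0.06, 0, 0, 0, -0.008, -0.004, 0.06, 0, 0, 0, -0.008, -0.004, 0.06, 0, 0, 0, -0.0078, -0.004, 0.06, 0, 0, 0, 0, 0, 0.06, 0, 0, 0, 0, 0, 0.035, 0, 0, 0, 0, 0, 0, 0, 0, 0, 0, 0, 0, 0, 0, 0]
}}

```text
clock: 15.52
eef_pos: [0.6147, -0.3575, 0.074]
ee_rot: [3.111, 0.427, 0.004]
ft_force: [0.1, -0.6, 0.6]
width: 0.552
finger_force: 0.0
```

{"name": "play_rows", "arguments": {
  "series": [0, -0.001, 0.025, 0, 0, 0, 0, 0, 0.024, 0, 0, 0, 0, 0, 0, 0, 0, 0, 0, 0, 0, 0, 0, 0]
}}

```text
clock: 16.02
eef_pos: [0.6127, -0.3569, 0.0323]
ee_rot: [-3.112, -0.425, 0.001]
ft_force: [-0.1, 0.4, -0.1]
width: 0.55
finger_force: 0.0
```

{"name": "play_rows", "arguments": {
  "series": [0, 0, 0, 0, 0, 0, 0, 0, 0, 0, 0, 0, 0, 0, 0, 0, 0, 0, 0, 0, 0, 0, 0, 0, 0, 0, 0, 0, 0, 0],
  "gripper": -1,
  "newtons": 40
}}

```text
clock: 16.65
eef_pos: [0.613, -0.3568, 0.0329]
ee_rot: [-3.112, -0.426, 0.0]
ft_force: [-1.3, 0.8, 2.6]
width: 0.219
finger_force: 40.0
```

{"name": "play_rows", "arguments": {
  "series": [0, 0, -0.02, 0, 0, 0, 0, 0, -0.04, 0, 0, 0, 0, 0, -0.05, 0, 0, 0, 0, 0, -0.06, 0, 0, 0, 0, 0, -0.06, 0, 0, 0, 0, 0, -0.06, 0, 0, 0, 0, 0, -0.06, 0, 0, 0, 0, 0, 0, 0, 0, 0]
}}

```text
clock: 17.65
eef_pos: [0.6154, -0.3574, 0.3191]
ee_rot: [3.107, 0.425, 0.012]
ft_force: [-0.1, -1.0, -3.1]
width: 0.217
finger_force: 40.0
```

```bash
python3 - <<'E'
from h import *
s=observe();p=s["eef_pos"];r=R.from_rotvec(s["ee_rot"]);print(p,s["ft_force"],s["width"])
im=imaging.capture("wrist");save("pics/w6.png",im,1.5)
# expected plate top corners (20mm... plate top 17mm below grip; grip ~2mm above TCP)
for sx in(71,-71):
  for sy in(58,-58): print(sx,sy,proj("wrist",p+r.apply(np.array([sx,sy,15])/1e3))*1.5)
rows([(.5268,-.0145,p[2])],np.radians(101.5),.05)
E
```

```text
[ 0.61539656 -0.35738172  0.31914689] [-0.11422896 -0.97972854 -3.1177139 ] 0.21661487846613747
71 58 [563.13979744 178.49190278]
71 -58 [215.04140545 177.60249104]
-71 58 [522.67085285 518.10493357]
-71 -58 [252.45526421 516.91098148]
[0.0013, -0.0552, -0.0007, 0.004, -0.004, 0.085, 0.0007, -0.0553, -0.0007, 0.004, -0.004, 0.085, 0.0003, -0.0552, -0.0007, 0.004, -0.004, 0.085, -0.0002, -0.0553, -0.0007, 0.004, -0.004, 0.085, -0.0007, -0.0552, -0.0006, 0.004, -0.004, 0.085, -0.0012, -0.0552, -0.0006, 0.004, -0.004, 0.085, -0.0017, -0.0553, -0.0006, 0.004, -0.004, 0.085, -0.0022, -0.0552, -0.0005, 0.004, -0.004, 0.085]
end [ 0.5268 -0.0145  0.3191] 0.00016274973248549913
```

View pics/w6.png

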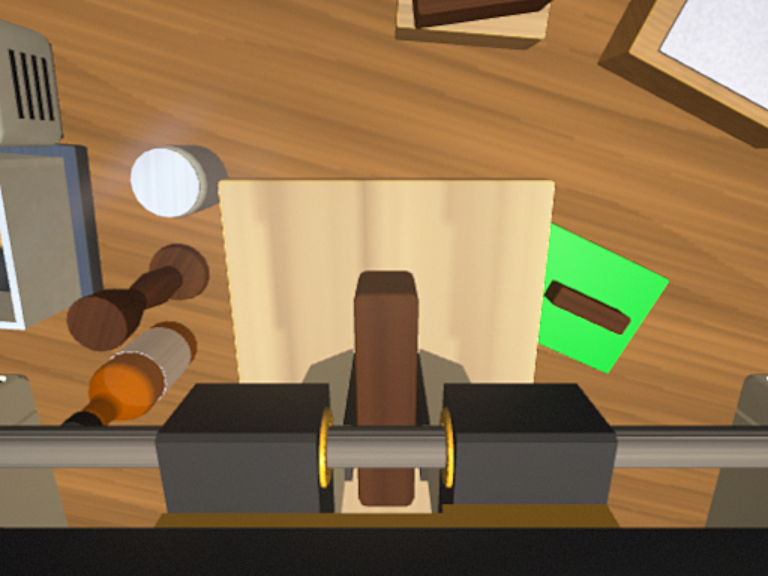

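The lid is held. Its far plate corners (at 1.5x) are at (219,181) and (553,181), about where a level grasp puts them, and I'll check the tilt once the arm is still. Now I'll carry it over.

{"name": "play_rows", "arguments": {
  "series": [0.0013, -0.0552, 0, 0, 0, 0.085, 0.0007, -0.0553, 0, 0, 0, 0.085, 0.0003, -0.0552, 0, 0, 0, 0.085, -0.0002, -0.0553, 0, 0, 0, 0.085, -0.0007, -0.0552, 0, 0, 0, 0.085, -0.0012, -0.0552, 0, 0, 0, 0.085, -0.0017, -0.0553, 0, 0, 0, 0.085, -0.0022, -0.0552, 0, 0, 0, 0.085]
}}

```text
clock: 18.7
eef_pos: [0.5241, -0.0134, 0.3112]
ee_rot: [-3.126, -0.314, 0.004]
ft_force: [0.5, 0.2, -3.2]
width: 0.216
finger_force: 40.0
```

{"name": "play_rows", "arguments": {
  "series": [0, 0, 0, 0, 0, 0, 0, 0, 0, 0, 0, 0, 0, 0, 0, 0, 0, 0, 0, 0, 0, 0, 0, 0]
}}

```text
clock: 19.2
eef_pos: [0.5259, -0.0156, 0.3123]
ee_rot: [-3.126, -0.311, 0.001]
ft_force: [-0.1, -0.9, -2.8]
width: 0.219
finger_force: 40.0
```

```bash
cat > lidfit.py <<'E'
from h import *
from scipy.optimize import least_squares
s=observe();p=s["eef_pos"];r=R.from_rotvec(s["ee_rot"])
im=imaging.capture("wrist");P=imaging.camera_params("wrist");V=np.array(P["view"])
save("pics/%s.png"%int(s["clock"]*100),im,1.5)
g=cv2.cvtColor(im,cv2.COLOR_RGB2LAB).astype(float)
hsv=cv2.cvtColor(im,cv2.COLOR_RGB2HSV)
m=((hsv[:,:,0]<28)&(hsv[:,:,1]<120)&(hsv[:,:,2]>170)).astype(np.uint8)
n,l,st,_=cv2.connectedComponentsWithStats(m);i=1+np.argmax(st[1:,4]);m=l==i;print("blob",st[i])
x0,y0,w,h=st[i]
L=[];Rr=[];T=[]
for y in range(y0+8,y0+int(h*.55),3): xs=np.where(m[y])[0];L.append((xs[0]-.5,y));Rr.append((xs[-1]+.5,y))
for x in range(x0+8,x0+w-8,4): ys=np.where(m[:,x])[0];T.append((x,ys[0]-.5))
def pr(X):
    c=X@V[:3,:3].T+V[:3,3];return np.c_[P["fx"]*c[:,0]/c[:,2]+P["cx"],P["fy"]*c[:,1]/c[:,2]+P["cy"]]
def line(a,b,q):
    q=np.array(q);d=(b-a)/np.linalg.norm(b-a);return (q-a)[:,0]*d[1]-(q-a)[:,1]*d[0]
def f(v,zf=None):  # lid pose in tool: rot v[:3], shift v[3:5] mm, depth fixed 15mm
    C=np.array([[.071,.058,0],[.071,-.058,0],[-.071,.058,0],[-.071,-.058,0]])
    C=R.from_rotvec(v[:3]).apply(C)+np.array([v[3],v[4],v[5]])
    a=pr(p+r.apply(C))
    lo,hi=(a[1],a[3]),(a[0],a[2])
    if lo[0][0]>hi[0][0]: lo,hi=hi,lo
    return np.r_[line(*lo,L),line(*hi,Rr),line(a[0],a[1],T),(v[5]-.015)/.001,v[0]/.02]
o=least_squares(f,[0,0,0,0,0,.015],loss="soft_l1")
print("tilt deg",np.degrees(o.x[:3]).round(2),"shift mm",(o.x[3:]*1e3).round(2),"rms",np.sqrt(np.mean(o.fun**2)))
print(p,s["ee_rot"],s["ft_force"],s["wrist_torque"])
E
python3 lidfit.py
python3 - <<'E'
from h import *
im=imaging.capture("scene");cv2.imwrite("pics/sc.png",cv2.resize(im[120:280,200:420,::-1],None,fx=3,fy=3))
E
```

```text
blob [  145   120   225   135 24164]Traceback (most recent call last):
  File "lidfit.py", line 10, in <module>
    x0,y0,w,h=st[i]
    ^^^^^^^^^
ValueError: too many values to unpack (expected 4)
```

View pics/sc.png

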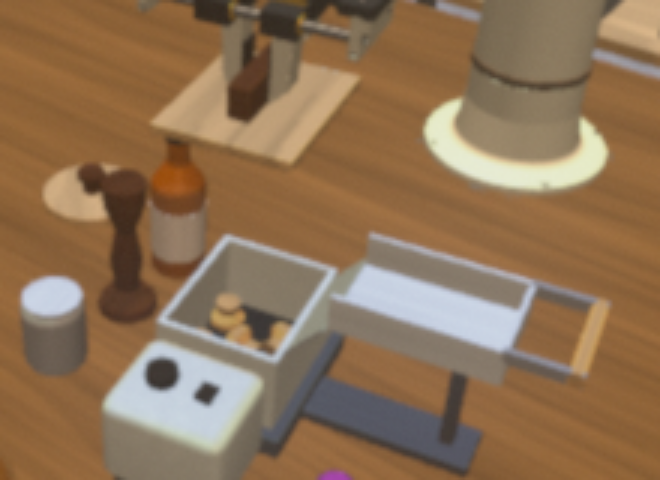

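The scene view shows the lid held above the tub, the tray resting level, the knobs in the tub and the bystanders undisturbed. I'll fix the fit script.

```bash
sed -i 's/=st\[i\]$/=st[i][:4]/' lidfit.py; python3 lidfit.py
```

```text
blob [  145   120   225   135 24159]
tilt deg [-0.08 -0.39  0.11] shift mm [ 0.5  -0.65 15.19] rms 0.36477956585870946
[ 0.52595328 -0.01509225  0.31248653] [-3.12573359e+00 -3.12413863e-01  4.24070544e-04] [-0.18795808 -0.06677224 -4.48713792] [ 0.00817134  0.05866857 -0.00088805]
```

The lid is level and centred to under 1 mm, so I'll descend.

{"name": "play_rows", "arguments": {
  "series": [0, 0, 0.03, 0, 0, 0, 0, 0, 0.04, 0, 0, 0, 0, 0, 0.04, 0, 0, 0, 0, 0, 0.04, 0, 0, 0, 0, 0, 0.025, 0, 0, 0, 0, 0, 0.01, 0, 0, 0, 0, 0, 0, 0, 0, 0, 0, 0, 0, 0, 0, 0]
}}

```text
clock: 20.35
eef_pos: [0.5268, -0.0142, 0.1658]
ee_rot: [3.125, 0.314, 0.003]
ft_force: [0.7, 0.2, -2.7]
width: 0.216
finger_force: 40.0
```

```bash
python3 lidfit.py; python3 - <<'E'
from h import *
im=imaging.capture("top");a=cv2.resize(im[135:250,85:310],None,fx=2.6,fy=2.6)
b=cv2.resize(imaging.capture("scene")[140:255,215:440],None,fx=2.6,fy=2.6)
save("pics/f.png",np.vstack([a,b]))
E
```

```text
blob [  146   120   224   135 24102]
tilt deg [ 0.18 -0.97  0.01] shift mm [ 0.11 -0.25 14.52] rms 0.3303969615881124
[ 0.52684181 -0.01423938  0.16577841] [3.12548521e+00 3.14437120e-01 3.12197293e-03] [ 0.72027331  0.20497498 -2.66138305] [ 0.02981219  0.03172177 -0.01500863]
```

View pics/f.png

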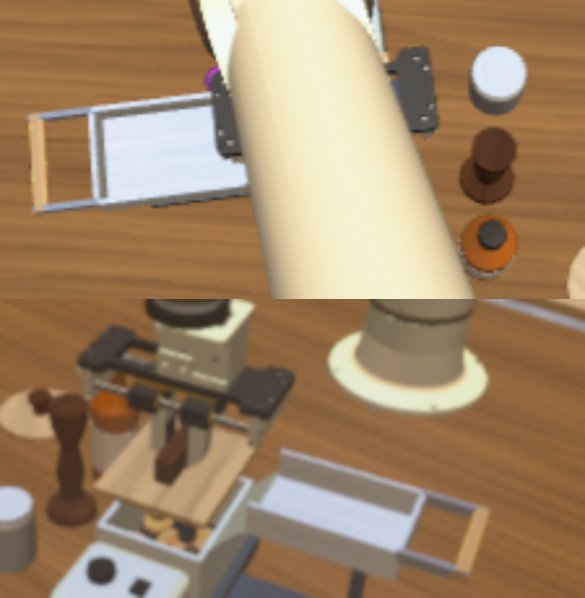

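The lid hovers square over the mouth with everything undisturbed. I'll lower it the last 17 mm.

{"name": "play_rows", "arguments": {
  "series": [0, 0, 0.008, 0, 0, 0, 0, 0, 0.008, 0, 0, 0, 0, 0, 0.0055, 0, 0, 0, 0, 0, 0, 0, 0, 0, 0, 0, 0, 0, 0, 0, 0, 0, 0, 0, 0, 0]
}}

```text
clock: 21.25
eef_pos: [0.5261, -0.0143, 0.1477]
ee_rot: [3.126, 0.314, 0.001]
ft_force: [0.3, 0.7, -2.9]
width: 0.216
finger_force: 40.0
```

```bash
python3 lidfit.py; python3 - <<'E'
from h import *
imaging.capture("scene")
z=[];
for i in range(4): imaging.capture("wrist");z.append(observe()["eef_pos"])
print(np.mean(z,0))
for d in pinpoint("scene","lid_grip")[:2]: print(d["p"],at_z("scene",d["xy"],.15))
print("exp px",proj("scene",np.array([.5268,-.0145,.15])),[d["xy"] for d in pinpoint("scene","lid_grip")[:2]])
E
```

```text
blob [  146   120   224   135 24089]
tilt deg [ 0.16 -0.84 -0.05] shift mm [ 0.12 -0.25 14.72] rms 0.30120123909674607
[ 0.52608897 -0.0143386   0.14768315] [3.12577598e+00 3.14475817e-01 6.39298127e-04] [ 0.27106748  0.6832967  -2.86437385] [0.05349836 0.02391717 0.0098382 ]
[ 0.52597292 -0.01439145  0.14759972]
0.98 [ 0.69958746 -0.41641714  0.15      ]
0.63 [ 0.5275974  -0.01560119  0.15      ]
exp px [284.23236944 201.61815361] [[132.5, 175.7], [283.7, 201.6]]
```

```bash
python3 -c "
from h import *
print(order.hand_in())"
```

```text
the job is handed in; nothing more can be done
None
```

I handed the job in at about 22 s: the four knobs are in the tub, the tray is back on its rest, and the lid is still held level and square, centred to about 1 mm, about 15 mm above the tub's rim. No result came back from the judge.

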